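# Latch the orange emergency case

## Robot

A 6-joint arm with a two-finger parallel gripper is mounted at the origin on the work surface. World frame = base frame: x ahead of the robot, y to its left, z up, the work surface at z = 0. Lengths are in mm, angles in rad, forces in N, time in s.
With the tool pointing down it reaches from about 300 to 750 mm from the base axis. Payload 8.5 kg.
Tool frame: the origin (TCP) lies at the very end of the fingers, on their centre line; the grasp point (between the pads) lies 19 mm behind it; z points along the fingers, x is the direction in which the jaws open and shut, and the axes are right-handed (so a half turn about z gives the same grasp; the last joint's range is limited). The gripper opens to 85 mm and grips with 20 to 120 N. Pads are 22 mm wide; open, the fingers measure 114 mm over their backs; the gripper's body (76 mm by 85 mm) begins 54 mm behind the grasp point. The pads swing forward as they close: fully open they stand 13 mm farther back than shut.
Start: joints at [1.133, 0.381, 1.297, -0, 1.464, -0.215], TCP at [121.521, 536.389, 231.322] pointing down, gripper open.
Joint ranges: [-3.11, 3.11], [-0.89, 2.33], [0.22, 2.48], [-1.42, 4.56], [0.17, 2.85], [-2.88, 2.88]. Speed limits (rad/s): [2.39, 2.39, 3.14, 3.14, 3.14, 3.14].

## Interface

Orientations are given as [roll, pitch, yaw] about the fixed x, y, z axes, in that order (R = Rz(yaw) Ry(pitch) Rx(roll)).
In Python, from plant import arm, capture, calibration, sign_off, finder gives the robot as it stands.
- The arm moves only by the tool carry_out, never from a script. Its arguments are lists of equal length, an entry for each row: "rot": the turn, a rotation vector about the tool's x, y, z in degrees, a list of three; "xyz": the shift along the tool's x, y, z in cm, a list of three; "hand": the closure in counts, from 0 (fully open) to 255 (shut). In form: {"rot": [[wx, wy, wz], ...], "xyz": [[tx, ty, tz], ...], "hand": [hand, ...]}. A call has 1 to 20 rows; each row shifts and turns the commanded pose from where the row before left it, along the tool's axes as they then stand; what a row does not reach is not made up. A row lasts 1/10 s, in which the tool goes at most 50 mm and 8.59 degrees, less where a joint would pass 70% of its speed; a pose out of reach is approached as far as the arm can. A call is refused whole if a number of a shift passes 5 or a number of a turn 8.59, either way. A call with a gripper value outside its range is refused whole. The fingers move at their own pace and stop on an object; "newtons" is the grip in N (left out, the last holds). Time passes only in rows, so rows that do not move let the fingers close. It gives the time, the measured TCP pose, the force and the opening at its end, in the units of the state.
- arm.observe(): the state, without advancing time (a new reading comes with each control period).
- capture(name): name is "scene" or "top" or "wrist"; returns the picture (400x640x3 uint8, red, green, blue); there is no depth.
- calibration(name): a dict with "fx", "fy", "cx", "cy" (pixels), "extrinsics" (4x4, takes a point from world to camera coordinates). Camera axes: x right, y down, z forward; pixel columns grow to the right and rows downward; lengths in mm; the calibration is good to about 2 mm. A picture is of the moment at which its call begins: read the wrist's pose just before it. calibration takes no time and is no camera call; for the wrist camera it gives the pose at the moment of the call.
- sign_off(): hands the job in, once; it reports no verdict.
Trained networks look in the newest picture that a camera, given by its name, has taken for a name from the list of things; names that differ only in an ending like _2 or _b are one class to them, and where a whole thing is asked for, a point or a joint stands for the part that bears it (a point fixed in the world has none). Each returns a list of dicts, best first, with "confidence" (0 to 1); they miss things now and then, are a little off and sometimes report something else, mostly with a low value. They report only what shows in the picture. A call takes as long as a camera call.
- finder.cut_out(thing, camera): "region" (400x640 bool, what is visible of it).
- finder.spot_point(thing, camera): "location" ([x, y, z] in mm, in world coordinates, good to about 4 mm: a listed point, or the origin of a listed thing).
The state is a dict: "t": time; "qpos": joint angles; "qvel": joint speeds; "tau": joint torques, N m; "position": TCP position; "tcp_rot": TCP orientation; "contact_force": force on the tool from outside, world axes, zero at the start; "torque": the same for the moment, N m; "width": finger opening in mm.
Only numpy, scipy, OpenCV 4.12 (cv2) and the standard library are available. Lean on these libraries where they do the work, as an engineer would, in place of code of your own. Each camera call takes 0.05 s, during which the arm holds its last target.

## Task

The orange emergency case on the office desk is packed: hook the wire loop of its draw latch over the keeper, then push the lever over and down until it snaps fully home with the loop still caught. The blue case is still being restocked, so leave its latch as it is.

Things in the scene. Friction and masses are not known exactly. Their poses are not given: they have to be found in the camera images.
- orange: ORANGE emergency case, 170 x 190 mm, flat top 110 mm above the desk; stands fast. Origin: centre of underside; z up, x level from the latch's lever to its keeper. Lever pivot (along y) at x 0, y 0, z 128 mm. Lever: flat steel handle 34 mm wide, 4 thick, 66 from pivot to end, last 24 mm a black grip 7 thick. It stands up at the start; closed it lies level, pointing to -x.
- orange_keeper (a point): Orange case's keeper, a steel hook 30 mm wide. Point: where the loop's bar lies when latched, under the lip, 10 mm above the case top, 52 mm in +x from the lever pivot and 8 mm below it; axes as the case. The lip tops out 9 mm above this point and reaches 7 mm beyond it in +x; the hollow opens to +x, so the bar comes down beyond the lip. Sprung: gives 2-3 mm to -x.
- orange_bar (a point): Middle of the crossbar (6 mm thick, 48 long) ending the orange case's U-shaped steel loop. Loop arms straddle the lever, hinged on it 20 mm from its pivot, 70 mm from the bar. The loop stands near upright, bar 20-30 mm above the lever's end. Pushed 20-40 degrees past upright to +x, lever still up, it drops by its weight beyond the lip; swinging the lever over then drags the bar under it.
- orange_lever_end (a point): Point on the orange case's lever, 60 mm from its pivot along the handle (6 mm short of the end), in the middle of its thickness.
- orange_lever (a joint): Orange lever's angle, rad: 0 open (stop: 70 degrees above level, leaning to the keeper), growing as it swings up and over away from the keeper, 1.92 closed, level (stop). Stiff hinge, stays where left. With the loop hooked it pulls from about 0.9, is over centre at about 1.5, then draws itself home; about 5 N near the handle's end does it.
- blue_lever_end (a point): The same point on the lever of the BLUE case, which is built the same and also stands open: leave it alone.
- blue_bar (a point): Middle of the crossbar of the BLUE case's loop: leave it alone.

How it is judged (in metres and radians):
On the way:
1. the orange case's loop is down over its keeper, the bar lower than the lip and beyond it, while the lever still stands open (x of orange_bar in the frame of orange_keeper between -0.009 and 0.02 m and z of orange_bar in the frame of orange_keeper below 0.004 m and value of joint orange_lever below 1 rad), for 0.1 s.
At the end, for the whole second after the job is handed in: The orange case's lever is down past 1.8 rad (home is 1.92) and at rest, with the loop's bar under the keeper's lip (from 9 mm before to 6 mm beyond the keeper point and no more than 5 mm above it) (value of joint orange_lever above 1.8 rad and x of orange_bar in the frame of orange_keeper between -0.009 and 0.006 m and z of orange_bar in the frame of orange_keeper below 0.005 m and velocity of joint orange_lever between -0.1 and 0.1 rad/s); the robot touches nothing.
It fails at once if the blue case's latch is moved by more than 20 mm (distance of any of blue_lever_end, blue_bar from where it was at the start of the episode above 0.02 m).
It also fails if it takes over 32 s, if anything falls off the work surface, if the arm or the gripper's body presses on something with over 40 N, if the wrist force passes 120 N, or if a joint passes its speed limit or range.

## Working session

There is one attempt and no reset: what is moved stays moved. The work goes in short steps, Python scripts to look and compute and a tool call to move; the robot and the scene stay as the last step left them, time stands still between calls to the robot, and variables do not carry over. Pictures are saved under pics/ and viewed, and the job is handed in when it is done.

Besides the shell and the picture viewer there is one more tool, called after ">>>" by a JSON object that holds its "api" and its "payload". carry_out: Moves the arm, as the interface text tells. Its arguments: {"type":"object","properties":{"rot":{"type":"array"},"xyz":{"type":"array"},"hand":{"type":"array"},"newtons":{"type":"number"}},"required":["rot","xyz","hand"]}

```bash
ls; mkdir -p pics; python3 - <<'E'
from plant import arm,capture,calibration,finder
import cv2,numpy as np
s=arm.observe();print(s)
for c in ["scene","top","wrist"]:
    im=capture(c);cv2.imwrite(f"pics/{c}0.png",im[:,:,::-1])
    for n in ["orange","orange_keeper","orange_bar","orange_lever_end","blue_lever_end","blue_bar"]:
        r=finder.spot_point(n,c);print(c,n,[(np.round(x["location"],0).tolist(),round(x["confidence"],2)) for x in r[:2]])
print(arm.observe()["t"])
E
```

```text
pics
{'t': 0.0, 'qpos': array([ 1.13271541e+00,  3.81251216e-01,  1.29826887e+00, -2.01604232e-05,
        1.46357465e+00, -2.15246260e-01]), 'qvel': array([-0.00025191,  0.00058497,  0.00044714,  0.00036909, -0.00036007,
       -0.00098534]), 'tau': array([ 6.26688325e-04, -4.48465204e+01, -2.31279159e+01, -1.38285291e-04,
        4.74823202e-03,  4.10607186e-06]), 'position': array([121.40172084, 536.1409756 , 230.67938258]), 'tcp_rot': array([-3.14129140e+00,  1.47170578e-03,  1.34796407e+00]), 'contact_force': array([ 0.57813731,  0.15891275, -0.06673543]), 'torque': array([ 0.00438541, -0.01722227,  0.03277107]), 'width': 85.64560735349083}
scene orange [([496.0, 215.0, 2.0], 0.67)]
scene orange_keeper [([550.0, 220.0, 120.0], 0.78), ([498.0, 217.0, 0.0], 0.38)]
scene orange_bar [([476.0, 213.0, 216.0], 0.77)]
scene orange_lever_end [([506.0, 218.0, 188.0], 0.65), ([548.0, 220.0, 119.0], 0.26)]
scene blue_lever_end [([584.0, -127.0, 183.0], 0.78)]
scene blue_bar [([555.0, -137.0, 217.0], 0.66), ([477.0, 215.0, 215.0], 0.26)]
top orange [([559.0, -144.0, 219.0], 0.7)]
top orange_keeper [([550.0, 220.0, 121.0], 0.87)]
top orange_bar [([483.0, 214.0, 219.0], 0.74)]
top orange_lever_end [([509.0, 218.0, 190.0], 0.69)]
top blue_lever_end [([583.0, -123.0, 182.0], 0.75)]
top blue_bar [([559.0, -142.0, 220.0], 0.48)]
wrist orange []
wrist orange_keeper []
wrist orange_bar []
wrist orange_lever_end []
wrist blue_lever_end []
wrist blue_bar []
1.05
```

View images.

View pics/scene0.png

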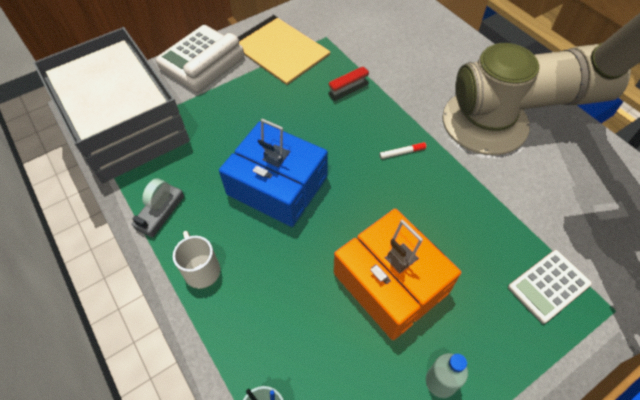

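View pics/top0.png

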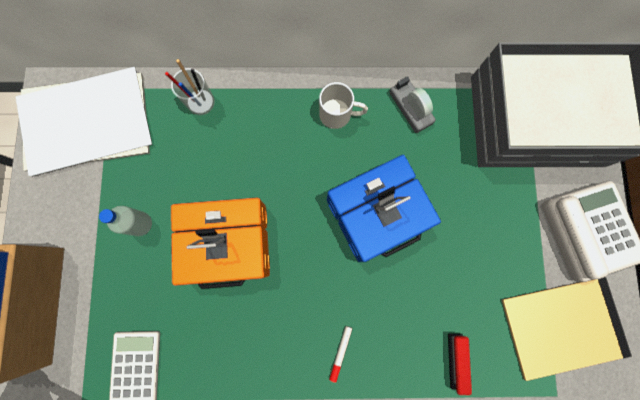

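>>> {"api": "carry_out", "payload": {"rot": [[0, 0, -8.5], [0, 0, -8.5], [0, 0, 0], [0, 0, 0], [0, 0, 0], [0, 0, 0], [0, 0, 0], [0, 0, 0], [0, 0, 0], [0, 0, 0], [0, 0, 0], [0, 0, 0], [0, 0, 0], [0, 0, 0], [0, 0, 0]], "xyz": [[0, 0, 0], [0, 0, 0], [-2.89, 2.45, 0], [-2.89, 2.45, 0], [-2.89, 2.45, 0], [-2.89, 2.45, 0], [-2.89, 2.45, 0], [-2.89, 2.45, 0], [-2.89, 2.45, 0], [-2.89, 2.45, 0], [-2.89, 2.45, 0], [-2.89, 2.45, 0], [-2.89, 2.45, 0], [-2.89, 2.45, 0], [0, 0, 0]], "hand": [255, 255, 255, 255, 255, 255, 255, 255, 255, 255, 255, 255, 255, 255, 255], "newtons": 60}}

```text
t: 2.55
position: [443.0, 209.6, 231.1]
tcp_rot: [3.141, 0.001, 1.64]
contact_force: [-0.3, 1.3, 0.2]
width: -0.2
```

>>> {"api": "carry_out", "payload": {"rot": [[0, 0, 0], [0, 0, 0], [0, 0, 0], [0, 0, 0], [0, 0, 0], [0, 0, 0], [0, 0, 0], [0, 0, 0], [0, 0, 0], [0, 0, 0], [0, 0, 0], [0, 0, 0]], "xyz": [[0.2, 0, 1.5], [0, 0, 1.4], [0, 1, 0], [0, 1, 0], [0, 1, 0], [0, 1, 0], [0, 1, 0], [0, 1, 0], [0, 1, 0], [0, 1, 0], [0, 0, 0], [0, 0, 0]], "hand": [255, 255, 255, 255, 255, 255, 255, 255, 255, 255, 255, 255]}}

```text
t: 3.75
position: [519.9, 220.1, 202.1]
tcp_rot: [-3.141, 0.0, 1.645]
contact_force: [0.4, -0.2, 0.2]
width: -0.1
```

```bash
cat > look.py <<'E'
from plant import arm,capture,calibration,finder
import cv2,numpy as np,sys
k=sys.argv[1]
s=arm.observe();print(np.round(s["position"],1),np.round(s["contact_force"],1),s["t"])
ims=[]
for c in ["scene","top"]:
    im=capture(c)
    for n in ["orange_bar","orange_lever_end"]:
        r=finder.spot_point(n,c);print(c,n,[(np.round(x["location"],0).tolist(),round(x["confidence"],2)) for x in r[:2]])
    C=calibration(c);p=C["extrinsics"]@np.array([515,217,150,1]);u=int(C["fx"]*p[0]/p[2]+C["cx"]);v=int(C["fy"]*p[1]/p[2]+C["cy"])
    u0=max(0,min(640-140,u-70));v0=max(0,min(400-140,v-70))
    ims.append(cv2.resize(im[v0:v0+140,u0:u0+140],(400,400),interpolation=cv2.INTER_CUBIC))
cv2.imwrite(f"pics/{k}.png",np.hstack(ims)[:,:,::-1])
E
python3 look.py a1
```

```text
[519.9 220.1 202.1] [ 0.4 -0.2  0.2] 3.75
scene orange_bar []
scene orange_lever_end [([507.0, 215.0, 184.0], 0.86)]
top orange_bar [([558.0, 221.0, 113.0], 0.5)]
top orange_lever_end [([510.0, 217.0, 190.0], 0.73)]
```

View pics/a1.png

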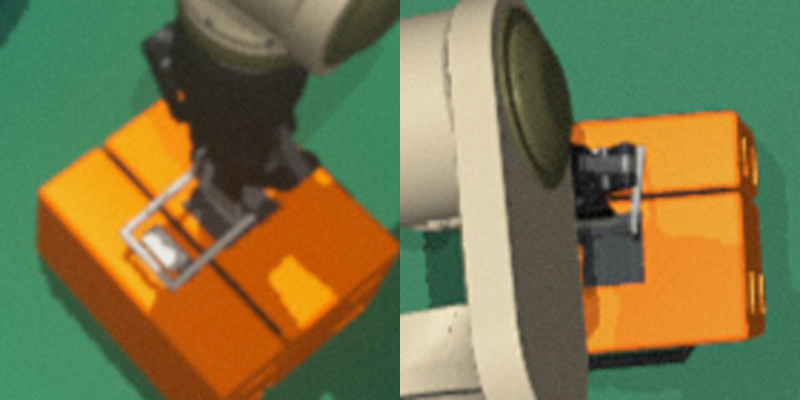

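```bash
python3 - <<'E'
import numpy as np
# s along case x from pivot, z world
P=[(44,202),(44,172)]
for f in range(84,181,8):
    a=np.radians(f); r=np.interp(f,[80,110,180],[46,48,61])
    P.append((r*np.cos(a)+3.5*np.sin(a)+11,128+r*np.sin(a)-3.5*np.cos(a)))
P.append((-50,131.5))
P=np.array(P);d=np.diff(P,axis=0)
for p,q in zip(P[1:],d):print(np.round(p,1),"dy %.2f dz %.2f"%(q[0]/10,-q[1]/10))
E
```

```text
[ 44. 172.] dy 0.00 dz 3.00
[ 19.3 173.6] dy -2.47 dz -0.16
[ 12.9 174.9] dy -0.65 dz -0.12
[  6.2 175.2] dy -0.66 dz -0.03
[ -0.5 174.6] dy -0.67 dz 0.06
[ -7.4 173.7] dy -0.69 dz 0.09
[-14.4 171.9] dy -0.70 dz 0.18
[-21.3 169. ] dy -0.69 dz 0.29
[-27.8 165.1] dy -0.65 dz 0.39
[-33.8 160.1] dy -0.60 dz 0.50
[-39.2 154.2] dy -0.54 dz 0.59
[-43.8 147.4] dy -0.46 dz 0.68
[-47.4 139.7] dy -0.36 dz 0.76
[-50.  131.5] dy -0.26 dz 0.82
[-50.  131.5] dy 0.00 dz -0.00
```

>>> {"api": "carry_out", "payload": {"rot": [[0, 0, 0], [0, 0, 0], [0, 0, 0], [0, 0, 0], [0, 0, 0]], "xyz": [[-0.2, 1.2, 0], [0, 1.1, 0], [0, 0, 1.5], [0, 0, 1.5], [0, 0, 0]], "hand": [255, 255, 255, 255, 255]}}

```text
t: 4.55
position: [542.1, 219.7, 170.6]
tcp_rot: [-3.138, 0.0, 1.645]
contact_force: [0.3, -0.2, -0.3]
width: 0.4
```

```bash
python3 look.py a2
```

```text
[542.1 219.7 170.6] [ 0.3 -0.2 -0.3] 4.55
scene orange_bar [([553.0, 217.0, 113.0], 0.64)]
scene orange_lever_end []
top orange_bar [([556.0, 221.0, 114.0], 0.39)]
top orange_lever_end [([509.0, 217.0, 187.0], 0.57)]
```

View pics/a2.png

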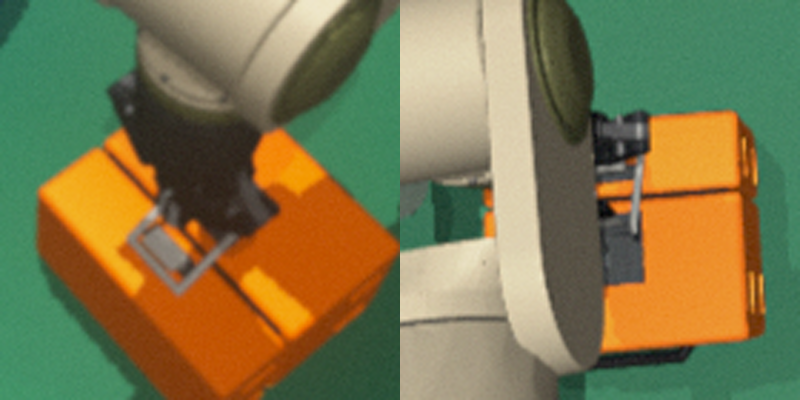

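>>> {"api": "carry_out", "payload": {"rot": [[0, 0, 0], [0, 0, 0], [0, 0, 0], [0, 0, 0], [0, 0, 0], [0, 0, 0], [0, 0, 0], [0, 0, 0], [0, 0, 0], [0, 0, 0]], "xyz": [[0, -1.0, -0.1], [0, -0.9, -0.1], [0, -0.6, -0.1], [0, -0.65, -0.1], [0, -0.65, 0], [0, -0.65, 0], [0, -0.7, 0.1], [0, -0.7, 0.2], [0, 0, 0], [0, 0, 0]], "hand": [255, 255, 255, 255, 255, 255, 255, 255, 255, 255]}}

```text
t: 5.85
position: [484.7, 215.5, 173.4]
tcp_rot: [-3.142, -0.0, 1.645]
contact_force: [1.3, -0.6, 1.7]
width: 0.0
```

```bash
python3 look.py a3
```

```text
[484.7 215.5 173.4] [ 1.3 -0.6  1.7] 5.85
scene orange_bar [([544.0, 219.0, 117.0], 0.75)]
scene orange_lever_end [([468.0, 215.0, 180.0], 0.69)]
top orange_bar [([549.0, 219.0, 113.0], 0.44)]
top orange_lever_end [([468.0, 216.0, 181.0], 0.46)]
```

View pics/a3.png

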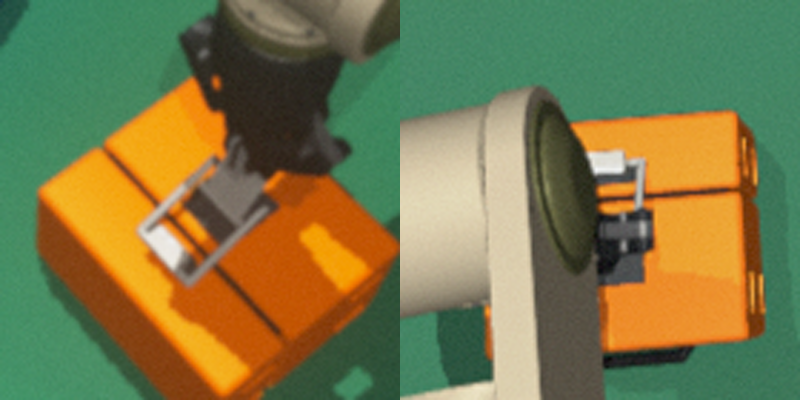

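>>> {"api": "carry_out", "payload": {"rot": [[0, 0, 0], [0, 0, 0], [0, 0, 0], [0, 0, 0], [0, 0, 0], [0, 0, 0], [0, 0, 0], [0, 0, 0], [0, 0, 0], [0, 0, 0]], "xyz": [[0, -0.7, 0.35], [0, -0.7, 0.4], [0, -0.65, 0.5], [0, -0.55, 0.6], [0, -0.45, 0.7], [0, -0.4, 0.75], [0, -0.25, 0.75], [0, 0, 0.1], [0, 0, 0], [0, 0, 0]], "hand": [255, 255, 255, 255, 255, 255, 255, 255, 255, 255]}}

```text
t: 7.15
position: [448.1, 212.8, 132.0]
tcp_rot: [3.141, -0.0, 1.645]
contact_force: [0.9, -0.3, -0.7]
width: -0.3
```

```bash
python3 look.py a4
```

```text
[448.1 212.8 132. ] [ 0.9 -0.3 -0.7] 7.15
scene orange_bar [([546.0, 221.0, 116.0], 0.66)]
scene orange_lever_end [([438.0, 214.0, 128.0], 0.97)]
top orange_bar [([551.0, 219.0, 112.0], 0.64)]
top orange_lever_end []
```

View pics/a4.png

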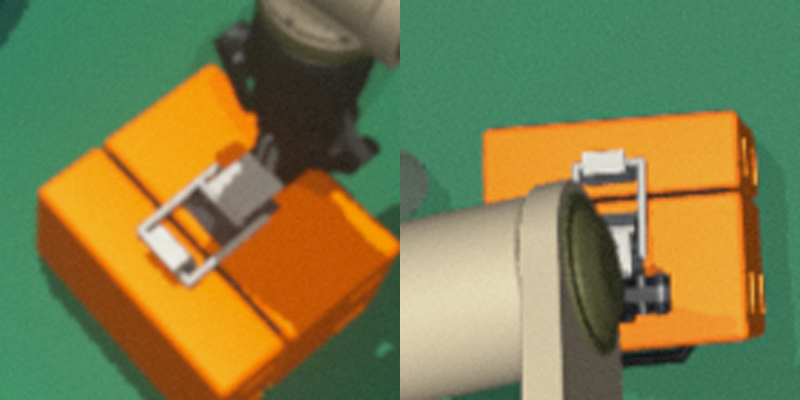

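>>> {"api": "carry_out", "payload": {"rot": [[0, 0, 0], [0, 0, 0], [0, 0, 0], [0, 0, 0]], "xyz": [[0, 0, 0.1], [0, 0, 0.1], [0, 0, 0], [0, 0, 0]], "hand": [255, 255, 255, 255]}}

```text
t: 7.85
position: [447.8, 212.8, 130.0]
tcp_rot: [3.141, 0.0, 1.645]
contact_force: [0.1, -0.1, 2.8]
width: 0.1
```

Light contact with the lever (about 3 N). Lifting away.

>>> {"api": "carry_out", "payload": {"rot": [[0, 0, 0], [0, 0, 0], [0, 0, 0], [0, 0, 0], [0, 0, 0], [0, 0, 0], [0, 0, 0], [0, 0, 0]], "xyz": [[0, 0, -1], [0, 0, -3], [0, 0, -4], [0, -4, -3], [0, -4, 0], [0, -4, 0], [0, 0, 0], [0, 0, 0]], "hand": [255, 255, 255, 255, 255, 255, 255, 255]}}

```text
t: 8.65
position: [328.0, 204.0, 240.7]
tcp_rot: [3.14, -0.0, 1.645]
contact_force: [0.1, -0.1, 0.4]
width: -0.0
```

```bash
python3 look.py a5; python3 - <<'E'
from plant import finder
import numpy as np
for c in ["scene","top"]:
  for n in ["orange_keeper","blue_bar","blue_lever_end"]:
    print(c,n,[(np.round(x["location"]).tolist(),round(x["confidence"],2)) for x in finder.spot_point(n,c)[:1]])
E
```

```text
[328.  204.  240.7] [ 0.1 -0.1  0.4] 8.65
scene orange_bar [([543.0, 219.0, 115.0], 0.64)]
scene orange_lever_end [([435.0, 213.0, 127.0], 0.74)]
top orange_bar [([549.0, 219.0, 112.0], 0.74)]
top orange_lever_end [([438.0, 213.0, 132.0], 0.65)]
scene orange_keeper [([547.0, 222.0, 121.0], 0.57)]
scene blue_bar [([556.0, -140.0, 217.0], 0.57)]
scene blue_lever_end [([585.0, -126.0, 184.0], 0.91)]
top orange_keeper [([550.0, 222.0, 118.0], 0.93)]
top blue_bar [([561.0, -142.0, 220.0], 0.51)]
top blue_lever_end [([581.0, -123.0, 183.0], 0.59)]
```

View pics/a5.png

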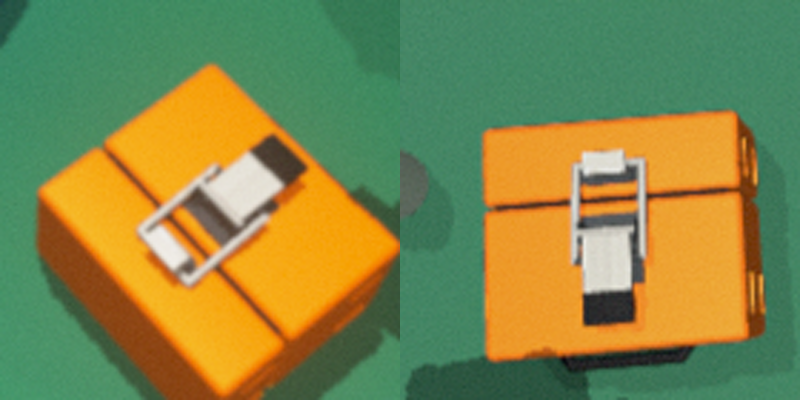

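```bash
python3 -c "
from plant import sign_off
print(sign_off())"
```

```text
the job is handed in; nothing more can be done
None
```

The orange case's latch is closed, and I handed the job in at about 9 s. With closed fingers I tipped the loop over the keeper, then pushed the lever over from behind. It was home before my last 2 mm push, which met only about 3 N.

**Last checks (finder readings, good to about 4 mm):**
- **Lever:** its end reads at z 127–132 mm, level with the 128 mm pivot, so it is home.
- **Loop:** the bar reads 1–4 mm to the −x side of the keeper and about 6 mm below it. In the pictures the bar is caught under the lip.
- **Robot:** the gripper is about 110 mm clear of the lever, and the force reading is near zero.
- **Blue case:** its latch reads the same as at the start, to within 3 mm.

No check failed. The two cameras disagreed by up to 6 mm on the bar's position, but both put it under the lip.

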